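# Park the dripping oil filter in its bay

## Robot

A 6-joint arm with a two-finger parallel gripper is mounted at the origin on the work surface. World frame = base frame: x ahead of the robot, y to its left, z up, the work surface at z = 0. Lengths are in m, angles in rad, forces in N, time in s.
With the tool pointing down it reaches from about 0.325 to 0.775 m from the base axis. Payload 5.5 kg.
Tool frame: the origin (TCP) lies on the centre line of the jaws, within the pads' length; the fingertips stand 19 mm ahead of it and the grasp point (between the pads) is the TCP; z points along the fingers, y is the direction in which the jaws open and shut (so a half turn about z gives the same grasp; the last joint's range is limited). The gripper opens to 88 mm and grips with 3 to 60 N. Pads are 20 mm wide; open, the fingers measure 115 mm over their backs; the gripper's body (75 mm by 178 mm) begins 61 mm behind the grasp point.
Start: joints at [1.111, 0.091, 1.231, -0, 1.82, -0.057], TCP at [0.235, 0.552, 0.242] pointing down, gripper open.
Joint ranges: [-2.87, 2.87], [-0.86, 2.18], [0.17, 2.46], [-1.51, 4.65], [0.06, 2.69], [-2.65, 2.65]. Speed limits (rad/s): [2.57, 2.57, 3.01, 3.14, 3.14, 3.14].

## Interface

Orientations are given as a 3x3 rotation matrix whose columns are the frame's x, y, z axes.
In Python, from station import r gives the robot as it stands. The module is installed in compiled form; this text tells all that it offers.
- The arm moves only by the shell command python3 -m inch 'ROWS'. ROWS is JSON, a list of rows, each an object of numbers: "x", "y", "z": the shift along the tool's x, y, z in cm; "rx", "ry", "rz": the turn, a rotation vector about the tool's x, y, z in units of 6 degrees (1.0 is 6 degrees); "gripper": the opening in per cent of the stroke, from 0 (shut) to 100 (fully open). A call has 1 to 20 rows; each row is the pose to reach, as a shift and turn from the pose commanded when the call began, along the tool's axes at that moment; what a row does not reach only later rows make up. A row lasts 1/12 s, in which the tool goes at most 41.7 mm and 7.16 degrees, less where a joint would pass 70% of its speed; a pose out of reach is approached as far as the arm can. A call with a gripper value outside its range is refused whole. The fingers move at their own pace and stop on an object; the grip force is fixed at half the most. Time passes only in rows, so rows that repeat a pose let the fingers close. It gives the time, the measured TCP pose, the force and the opening at its end, in the units of the state.
- r.state(): the state, without advancing time (a new reading comes with each control period).
- r.capture(name): name is "side" or "top" or "wrist"; returns a dict with "frame" (384x512x3 uint8, blue, green, red), "mtx" (3x3 intrinsics, pixels), "k1" (the pictures are not rectified: a ray, as slopes to the right and down, at radius r is drawn at 1 + k1 r^2 times it, then the intrinsics apply), "world_to_cam" (4x4, takes a point from world to camera coordinates). Camera axes: x right, y up, looking along -z (the intrinsics and any distortion apply to the point x, -y, -z); pixel columns grow to the right and rows downward; lengths in m; the calibration is good to about 2 mm. A picture is of the moment at which its call begins. There is no depth.
- r.close_job(): hands the job in, once; it reports no verdict.
The state is a dict: "t": time; "joint_positions": joint angles; "qvel": joint speeds; "tau": joint torques, N m; "position": TCP position; "tcp_rot": TCP orientation; "ft_force": force on the tool from outside, world axes, zero at the start; "wrist_torque": the same for the moment, N m; "finger_gap": finger opening in m.
Only numpy, scipy, OpenCV 4.12 (cv2) and the standard library are available. Lean on these libraries where they do the work, as an engineer would, in place of code of your own. Each camera call takes 0.05 s, during which the arm holds its last target.

## Task

The used oil filter is still dripping, so do not lift or tip it: push it up against the tray's fence near the open end, then slide it along the fence, never letting it roll away from the fence, into the blue bay, past the spring catch. Lean it against the rubber buffer with about 10 newtons for half a second, but never push the thin can harder than about 20 newtons, then let go so that it stays in the bay, against the fence, with the catch sprung out behind it. Leave everything else where it is.

Things in the scene. Friction and masses are not known exactly. Their poses are not given: they have to be found in the camera images.
- filter_center (a point): used oil filter: an orange round canister, 95 mm diameter, standing upright, too wide to grip; solid side wall 64 mm high (70 mm with its fluted dome). This point lies on its axis, 32 mm above its underside. Mass somewhere between 0.3 and 0.65 kg; oily, so friction is low everywhere on it (about 0.3): it slides with a drag of about 1 to 3 N.
- tray: fixed grey steel drip tray, 180 x 420 mm, floor 6 mm above the table. Origin at table height, y axis along the fence, +x towards the fence, +y towards the bay. Lips 11 mm high run along the -x edge (x = -101 mm) and the open -y end (y = -207 mm).
- fence (a point): point on the inner face of the straight aluminium fence with a yellow strip, at tray x = 60 mm, y = -90 mm, 30 mm above the table. The fence runs the tray's full length along y, top 52 mm above the table; a filter touching it has its centre at tray x = 12.5 mm.
- bay (a point): on the bay's floor at tray x = 12.5, y = 110 mm, about where the fully home filter's underside is centred (home lies between y = 108 and 132 mm, as the buffer is set). The blue bay is 99 mm wide, between the fence and a side wall (inner face tray x = -39 mm, y from 41 mm, flared lead-in from about y = 15 mm), closed by an end wall at y = 199 mm; walls 52 mm high.
- buffer (a joint): black rubber buffer plate, 70 mm wide x 34 mm high, across the bay before its end wall, on a yellow adjustable slide: its face stands anywhere between tray y = 155 and 180 mm, which is not reported and must be felt. Value: how far it is squashed along tray +y, in m, 0 = free. Stiff: 1 mm for 7 N.
- catch (a joint): green spring catch (upright 12 mm round nose, 16 to 46 mm above the table) in a gap of the bay's side wall, at tray x = -32 mm, y = +77 mm. 0 = out, holding; grows in m (to 0.016) as a passing filter pushes it aside (about 9 mm); pushing through adds up to about 6 N to the push. It springs out again behind a filter once its centre is past about y = 107 mm.
- drain_plug: brass drain plug, 24 mm dia x 26 mm, standing in the tray in front of the bay wall
- washer: copper ring 26 mm dia x 6 mm, lying in the tray in front of the bay wall
- spray_can: aluminium spray can, 64 mm dia x 190 mm, standing beyond the tray
- flask: steel flask, 68 mm dia x 200 mm, standing beyond the tray
- carton: cardboard carton 90 x 120 x 90 mm beyond the tray
- driver: yellow-handled screwdriver, 200 mm, lying right of the tray
- spanner: steel spanner, 190 mm, lying left of the tray
Things that resemble listed ones, but are neither listed nor needed, are in the scene too. Of the things like the part that bears filter_center, leave any that is pink or turquoise; of the rest the smaller one is meant.

How it is judged:
By the outcome, as a careful person would: the job done as asked, in the order asked, and still so for the second after the job is handed in, with the robot touching nothing.
It also fails if it takes over 67 s, if anything falls off the work surface, if the arm or the gripper's body presses on something with over 40 N, if the wrist force passes 120 N, or if a joint passes its speed limit or range.

## Working session

There is one attempt and no reset: what is moved stays moved. The work goes in short steps, Python scripts to look and compute and a shell command to move; the robot and the scene stay as the last step left them, time stands still between calls to the robot, and variables do not carry over. Pictures are saved under pics/ and viewed, and the job is handed in when it is done.

```bash
mkdir -p pics; python3 - <<'E'
from station import r
import cv2
s=r.state(); print(s)
for n in ("side","top","wrist"):
    c=r.capture(n); cv2.imwrite(f"pics/{n}0.png",c["frame"]); print(n,c["mtx"].tolist(),c["k1"],c["world_to_cam"].round(4).tolist())
E
```

```text
{'t': 0.0, 'joint_positions': array([ 1.11132039e+00,  9.18386108e-02,  1.23186690e+00, -3.10788118e-05,
        1.81976944e+00, -5.66741576e-02]), 'qvel': array([-0.00028423,  0.00185353, -0.00071994,  0.00038583,  0.00053676,
        0.00114088]), 'tau': array([ 1.11369529e-03, -4.46470714e+01, -4.06430054e+01,  6.99698576e-02,
        2.96071626e-02, -1.13758592e-04]), 'position': array([0.23508421, 0.55175738, 0.24052968]), 'tcp_rot': array([[-9.19963294e-01,  3.92003680e-01, -8.07757580e-04],
       [ 3.92004505e-01,  9.19961726e-01, -1.70042432e-03],
       [ 7.65334679e-05, -1.88097257e-03, -9.99998228e-01]]), 'ft_force': array([-0.80121324,  0.4371262 , -0.18384337]), 'wrist_torque': array([-0.0774418 ,  0.00763783,  0.03978509]), 'finger_gap': 0.08795481923280019}
side [[359.221696177974, 0.0, 256.67014797388305], [0.0, 359.221696177974, 188.14724608905962], [0.0, 0.0, 1.0]] -0.009786166516954646 [[0.9917, -0.1262, -0.0234, -0.5555], [0.0879, 0.5354, 0.84, -0.09], [-0.0935, -0.8351, 0.5421, -1.1245], [0.0, 0.0, 0.0, 1.0]]
top [[436.34283999375674, 0.0, 257.9626287856983], [0.0, 436.34283999375674, 192.74847040148865], [0.0, 0.0, 1.0]] -0.05578246510339042 [[0.0252, -0.9997, 0.0074, -0.0201], [0.9953, 0.0257, 0.0938, -0.5715], [-0.094, 0.005, 0.9956, -1.1329], [0.0, 0.0, 0.0, 1.0]]
wrist [[342.8687853231418, 0.0, 259.1759053355464], [0.0, 342.8687853231418, 193.8388324844513], [0.0, 0.0, 1.0]] -0.006571495536052745 [[0.3918, 0.9201, -0.0019, -0.5996], [-0.8878, 0.3775, -0.2632, 0.0329], [-0.2415, 0.1048, 0.9647, -0.3905], [0.0, 0.0, 0.0, 1.0]]
```

View pics/top0.png

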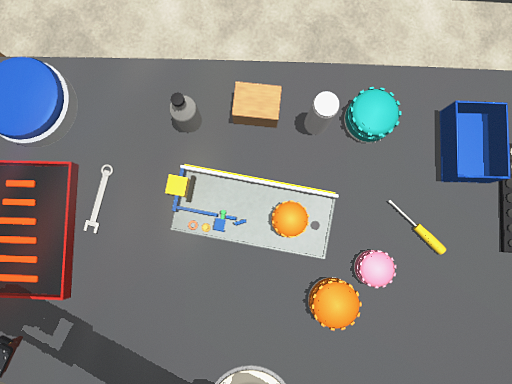

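View pics/side0.png

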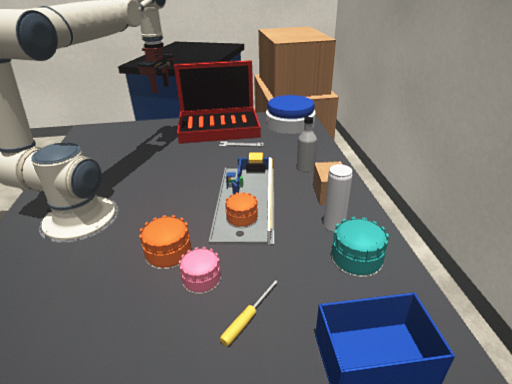

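View pics/wrist0.png

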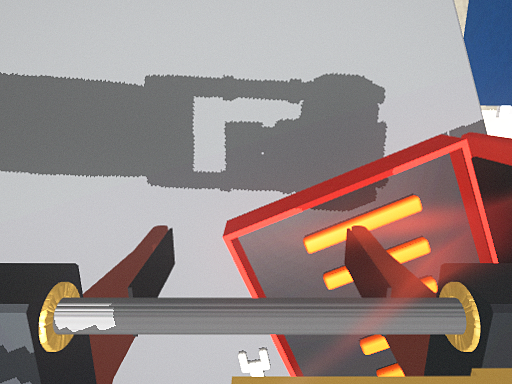

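The top picture shows the tray at columns 170–338 and rows 163–258, with the bay at the left (world +y) and the fence on the upper side. The small orange filter is at about (290,219), and the big orange, pink and turquoise ones are decoys. I'll enlarge it.

```bash
python3 - <<'E'
import cv2
f=cv2.imread("pics/top0.png")[150:270,160:345]
cv2.imwrite("pics/top0c.png",cv2.resize(f,None,fx=4.3,fy=4.3,interpolation=cv2.INTER_CUBIC))
E
cat > h.py <<'E'
import numpy as np,cv2
def ray(c,px):
    K=c["mtx"];k1=c["k1"]
    d=np.array([(px[0]-K[0,2])/K[0,0],(px[1]-K[1,2])/K[1,1]])
    u=d.copy()
    for _ in range(20): u=d/(1+k1*(u@u))
    W=np.array(c["world_to_cam"]);R=W[:3,:3];t=W[:3,3]
    return -R.T@t, R.T@np.array([u[0],-u[1],-1])
def at_z(c,px,z):
    o,d=ray(c,px); return o+d*(z-o[2])/d[2]
def proj(c,P):
    W=np.array(c["world_to_cam"]);p=W[:3,:3]@np.array(P)+W[:3,3]
    u=np.array([p[0],-p[1]])/-p[2]; u=u*(1+c["k1"]*(u@u)); K=c["mtx"]
    return np.array([K[0,0]*u[0]+K[0,2],K[1,1]*u[1]+K[1,2]])
E
```

```text
(no output)
```

View pics/top0c.png

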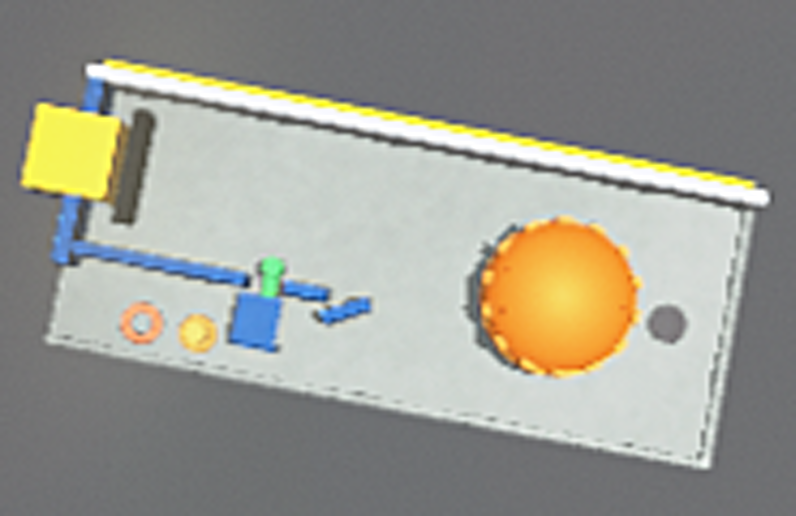

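```bash
cat > fit.py <<'E'
from station import r
import numpy as np,cv2,sys
from h import *
from scipy.optimize import least_squares
c=r.capture("top"); s=r.capture("side")
cr=lambda x,y:(160+(x+.5)/4.3-.5,150+(y+.5)/4.3-.5)
obs=[((-.104,-.21,.011),cr(708,467)),((-.104,.21,.006),cr(47,340)),((-.032,.077,.046),cr(272,266)),((-.039,.199,.052),cr(78,246))]
def tw(p,q):
    a=p[2];return np.array([p[0]+np.cos(a)*q[0]-np.sin(a)*q[1],p[1]+np.sin(a)*q[0]+np.cos(a)*q[1],q[2]])
f=lambda p:np.concatenate([proj(c,tw(p,q))-np.array(u) for q,u in obs])
p=least_squares(f,[.5,.1,0.1]).x
print("tray",p.round(4),f(p).round(2))
print("cam",ray(c,(256,192))[0])
fc=cr(562,297); w=at_z(c,fc,.074); print("filter w",w)
a=p[2];d=w[:2]-p[:2];print("filter tray",np.cos(a)*d[0]+np.sin(a)*d[1],-np.sin(a)*d[0]+np.cos(a)*d[1])
ft=np.array([np.cos(a)*d[0]+np.sin(a)*d[1],-np.sin(a)*d[0]+np.cos(a)*d[1]])
def draw(cam,im,sc,off):
    S=lambda q:tuple(int(round(v)) for v in ((proj(cam,tw(p,q))-off+.5)*sc-.5))
    L=[((.06,-.21,.052),(.06,.21,.052)),((.06,-.21,.006),(.06,.21,.006)),((-.039,.041,.052),(-.039,.199,.052)),((-.039,.199,.052),(.06,.199,.052)),((-.104,-.21,.011),(-.104,.21,.011)),((-.104,-.21,.011),(.06,-.21,.011))]
    for A,B in L: cv2.line(im,S(A),S(B),(0,0,255),1)
    t=np.linspace(0,2*np.pi,40)
    for z in (.006,.07):
        pts=np.array([S((ft[0]+.0475*np.cos(k),ft[1]+.0475*np.sin(k),z)) for k in t]);cv2.polylines(im,[pts],True,(255,0,255),1)
    cv2.circle(im,S((-.032,.077,.046)),4,(255,0,0),1)
    return im
o=np.array([160,150]);im=cv2.resize(c["frame"][150:270,160:345],None,fx=4.3,fy=4.3,interpolation=cv2.INTER_CUBIC)
o2=np.array([190,140]);im2=cv2.resize(s["frame"][140:260,190:300],None,fx=5,fy=5,interpolation=cv2.INTER_CUBIC)
cv2.imwrite("pics/fitT.png",draw(c,im,4.3,o));cv2.imwrite("pics/fitS.png",draw(s,im2,5,o2))
E
python3 fit.py
```

```text
tray [ 0.5378  0.0024 -0.1588] [ 0.63  0.27  0.21  0.91  0.44  0.14 -1.25 -1.31]
cam [4.62782503e-01 2.36311112e-04 1.18166491e+00]
filter w [ 0.50337663 -0.08904787  0.074     ]
filter tray -0.019491213274555583 -0.09575064669427849
```

View pics/fitT.png

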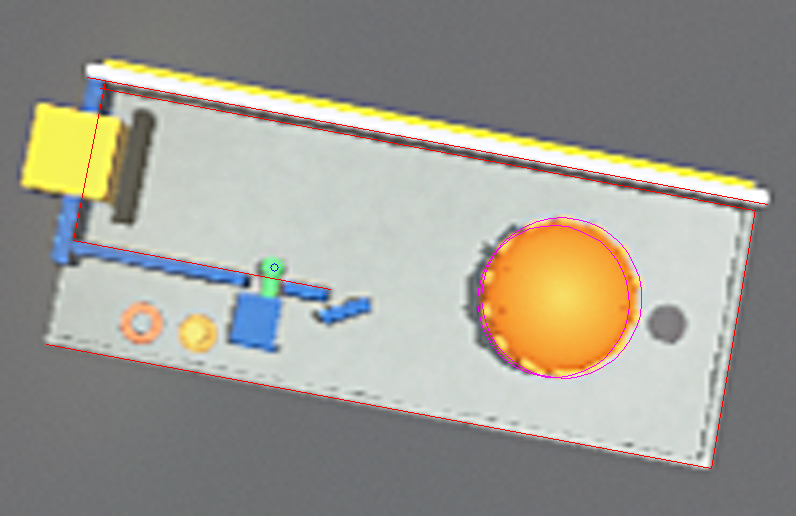

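View pics/fitS.png

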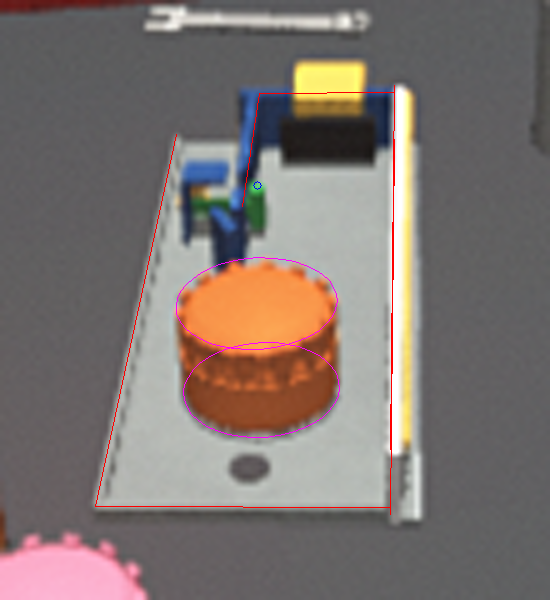

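```bash
cat > plan.py <<'E'
import numpy as np,sys
from station import r
P=np.array([0.5378,0.0024,-0.1588])
def tw(x,y): a=P[2]; return np.array([P[0]+np.cos(a)*x-np.sin(a)*y,P[1]+np.sin(a)*x+np.cos(a)*y])
def wt(w):
    a=P[2];d=np.array(w)[:2]-P[:2]; return np.array([np.cos(a)*d[0]+np.sin(a)*d[1],-np.sin(a)*d[0]+np.cos(a)*d[1]])
def rot(ang): # tool x at tray angle ang(deg), pointing down
    b=np.radians(ang)+P[2]; X=np.array([np.cos(b),np.sin(b),0]);Z=np.array([0,0,-1.]);return np.c_[X,np.cross(Z,X),Z]
def delta(pos,R):
    from scipy.spatial.transform import Rotation as Ro
    s=r.state(); T=s["tcp_rot"]
    return ((T.T@(np.array(pos)-s["position"]))*100).round(2),(Ro.from_matrix(T.T@R).as_rotvec()*180/np.pi/6).round(2)
def stat():
    s=r.state(); f=s["ft_force"]; a=P[2]
    T=s["tcp_rot"]; print("t",round(s["t"],2),"tray",(wt(s["position"])*1000).round(1),"z",(s["position"][2]*1000).round(1),"toolx ang",np.degrees(np.arctan2(T[1,0],T[0,0])-a).round(1),"F tray",np.round([np.cos(a)*f[0]+np.sin(a)*f[1],-np.sin(a)*f[0]+np.cos(a)*f[1],f[2]],1),"tilt",T[2,:2].round(3),"gap",s["finger_gap"].round(4))
E
python3 - <<'E'
from plan import *
stat()
w=tw(-.0955,-.0957);print(w)
print(delta([*w,.24],rot(90)))
print(delta([*w,.045],rot(90)))
E
```

```text
Traceback (most recent call last):
  File "plan.py", line 15, in stat
    T=s["tcp_rot"]; print("t",round(s["t"],2),"tray",(wt(s["position"])*1000).round(1),"z",(s["position"][2]*1000).round(1),"toolx ang",np.degrees(np.arctan2(T[1,0],T[0,0])-a).round(1),"F tray",np.round([np.cos(a)*f[0]+np.sin(a)*f[1],-np.sin(a)*f[0]+np.cos(a)*f[1],f[2]],1),"tilt",T[2,:2].round(3),"gap",s["finger_gap"].round(4))
                                                                                                                                                                                                                                                                                                                ^^^^^^^^^^^^^^^^^^^^^
AttributeError: 'float' object has no attribute 'round'
```

```bash
sed -i 's/s\["finger_gap"\].round(4)/round(s["finger_gap"],4)/' plan.py
python3 - <<'E'
from plan import *
stat()
w=tw(-.0955,-.0957);print(w)
print(delta([*w,.24],rot(90)))
print(delta([*w,.045],rot(90)))
E
```

```text
t 0.25 tray [-385.7  494.7] z 241.1 toolx ang 166.0 F tray [0.4 0.5 0.1] tilt [ 0.    -0.001] gap 0.0877
[ 0.42836824 -0.07699414]
(array([-42.43, -50.28,   0.15]), array([-1.000e-02,  1.000e-02,  1.267e+01]))
(array([-42.43, -50.26,  19.65]), array([-1.000e-02,  1.000e-02,  1.267e+01]))
```

```bash
python3 -m inch '[{"x":-42.4,"y":-50.3,"z":0.1,"rz":12.67,"gripper":0},{"x":-42.4,"y":-50.3,"z":0.1,"rz":12.67,"gripper":0},{"x":-42.4,"y":-50.3,"z":0.1,"rz":12.67,"gripper":0},{"x":-42.4,"y":-50.3,"z":0.1,"rz":12.67,"gripper":0},{"x":-42.4,"y":-50.3,"z":0.1,"rz":12.67,"gripper":0},{"x":-42.4,"y":-50.3,"z":0.1,"rz":12.67,"gripper":0},{"x":-42.4,"y":-50.3,"z":0.1,"rz":12.67,"gripper":0},{"x":-42.4,"y":-50.3,"z":0.1,"rz":12.67,"gripper":0},{"x":-42.4,"y":-50.3,"z":0.1,"rz":12.67,"gripper":0},{"x":-42.4,"y":-50.3,"z":0.1,"rz":12.67,"gripper":0},{"x":-42.4,"y":-50.3,"z":0.1,"rz":12.67,"gripper":0},{"x":-42.4,"y":-50.3,"z":0.1,"rz":12.67,"gripper":0},{"x":-42.4,"y":-50.3,"z":0.1,"rz":12.67,"gripper":0},{"x":-42.4,"y":-50.3,"z":0.1,"rz":12.67,"gripper":0},{"x":-42.4,"y":-50.3,"z":0.1,"rz":12.67,"gripper":0},{"x":-42.4,"y":-50.3,"z":0.1,"rz":12.67,"gripper":0},{"x":-42.4,"y":-50.3,"z":0.1,"rz":12.67,"gripper":0},{"x":-42.4,"y":-50.3,"z":0.1,"rz":12.67,"gripper":0},{"x":-42.4,"y":-50.3,"z":0.1,"rz":12.67,"gripper":0},{"x":-42.4,"y":-50.3,"z":0.1,"rz":12.67,"gripper":0}]'; python3 - <<'E'
from plan import *
import cv2
stat()
w=tw(-.0955,-.0957)
print(delta([*w,.045],rot(90)))
cv2.imwrite("pics/w1.png",r.capture("wrist")["frame"])
E
```

```text
t 0.25 tray [-385.7  494.7] z 241.1 toolx ang 166.0 F tray [0.4 0.5 0.1] tilt [ 0.    -0.001] gap 0.0877
(array([-42.43, -50.26,  19.65]), array([-1.000e-02,  1.000e-02,  1.267e+01]))invalid input at $[0]: expected keys x, y, z, rx, ry, rz, gripper
```

View pics/w1.png

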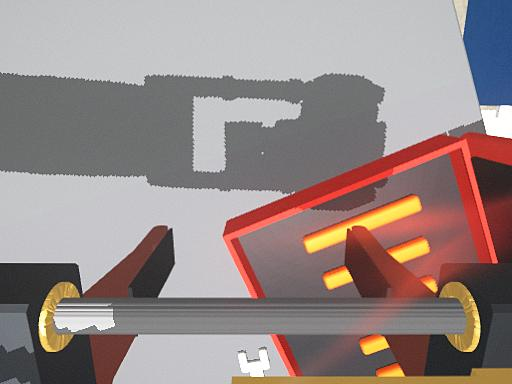

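All the keys are required in every row.

```bash
python3 -m inch '[{"x":-42.4,"y":-50.3,"z":0.1,"rx":0,"ry":0,"rz":12.67,"gripper":0},{"x":-42.4,"y":-50.3,"z":0.1,"rx":0,"ry":0,"rz":12.67,"gripper":0},{"x":-42.4,"y":-50.3,"z":0.1,"rx":0,"ry":0,"rz":12.67,"gripper":0},{"x":-42.4,"y":-50.3,"z":0.1,"rx":0,"ry":0,"rz":12.67,"gripper":0},{"x":-42.4,"y":-50.3,"z":0.1,"rx":0,"ry":0,"rz":12.67,"gripper":0},{"x":-42.4,"y":-50.3,"z":0.1,"rx":0,"ry":0,"rz":12.67,"gripper":0},{"x":-42.4,"y":-50.3,"z":0.1,"rx":0,"ry":0,"rz":12.67,"gripper":0},{"x":-42.4,"y":-50.3,"z":0.1,"rx":0,"ry":0,"rz":12.67,"gripper":0},{"x":-42.4,"y":-50.3,"z":0.1,"rx":0,"ry":0,"rz":12.67,"gripper":0},{"x":-42.4,"y":-50.3,"z":0.1,"rx":0,"ry":0,"rz":12.67,"gripper":0},{"x":-42.4,"y":-50.3,"z":0.1,"rx":0,"ry":0,"rz":12.67,"gripper":0},{"x":-42.4,"y":-50.3,"z":0.1,"rx":0,"ry":0,"rz":12.67,"gripper":0},{"x":-42.4,"y":-50.3,"z":0.1,"rx":0,"ry":0,"rz":12.67,"gripper":0},{"x":-42.4,"y":-50.3,"z":0.1,"rx":0,"ry":0,"rz":12.67,"gripper":0},{"x":-42.4,"y":-50.3,"z":0.1,"rx":0,"ry":0,"rz":12.67,"gripper":0},{"x":-42.4,"y":-50.3,"z":0.1,"rx":0,"ry":0,"rz":12.67,"gripper":0},{"x":-42.4,"y":-50.3,"z":0.1,"rx":0,"ry":0,"rz":12.67,"gripper":0},{"x":-42.4,"y":-50.3,"z":0.1,"rx":0,"ry":0,"rz":12.67,"gripper":0},{"x":-42.4,"y":-50.3,"z":0.1,"rx":0,"ry":0,"rz":12.67,"gripper":0},{"x":-42.4,"y":-50.3,"z":0.1,"rx":0,"ry":0,"rz":12.67,"gripper":0}]'; python3 - <<'E'
from plan import *
import cv2
stat()
w=tw(-.0955,-.0957)
print(delta([*w,.045],rot(90)))
cv2.imwrite("pics/w1.png",r.capture("wrist")["frame"])
E
```

```text
t: 1.97
position: [0.428, -0.0759, 0.2408]
tcp_rot: [[0.157, 0.988, 0.0], [0.988, -0.157, 0.0], [0.0, 0.0, -1.0]]
ft_force: [-0.1, 0.3, -0.1]
finger_gap: 0.0003
t 1.97 tray [-96.1 -94.7] z 240.8 toolx ang 90.1 F tray [-0.1  0.3 -0.1] tilt [0. 0.] gap 0.0003
(array([-0.11,  0.05, 19.58]), array([ 0.  , -0.  ,  0.01]))
```

View pics/w1.png

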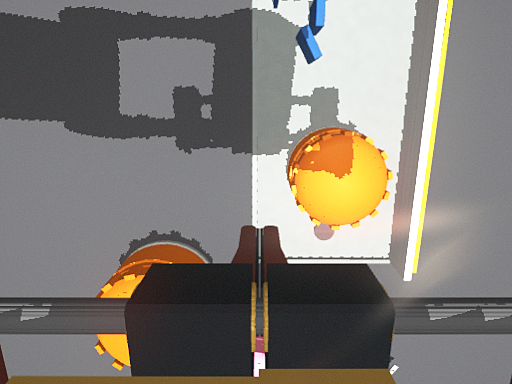

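The wrist view shows the filter dome at about (341,178) with radius 50, the fence at the right, and the closed fingers at about (258,250). I'll cross-check the positions with it.

```bash
python3 - <<'E'
from plan import *
from h import *
c=r.capture("wrist")
print("filter",wt(at_z(c,(340,178),.07)))
for px in [(436,20),(423,140),(409,260)]:
    print([wt(at_z(c,px,z)).round(4) for z in (.052,.006)])
for px in [(416,20),(400,140),(390,230),(390,262)]:
    print('dash',[wt(at_z(c,px,z)).round(4) for z in (.052,.006)])
im=c["frame"]
for z in(.052,.006):
    a=proj(c,[*tw(.06,-.2),z]);b=proj(c,[*tw(.06,.0),z]);cv2.line(im,tuple(int(v)for v in a),tuple(int(v) for v in b),(0,0,255),1)
print(proj(c,[*tw(-.032,.077),.046]))
cv2.imwrite("pics/w1b.png",cv2.resize(im[0:300,230:480],None,fx=2,fy=2))
E
```

```text
filter [-0.01926117 -0.09281605]
[array([0.0612, 0.0467]), array([0.0829, 0.0563])]
[array([ 0.063 , -0.0591]), array([ 0.0849, -0.0641])]
[array([ 0.0643, -0.1859]), array([ 0.0865, -0.2085])]
dash [array([0.0434, 0.0466]), array([0.0627, 0.0562])]
dash [array([ 0.0407, -0.0591]), array([ 0.0596, -0.0642])]
dash [array([ 0.0405, -0.1519]), array([ 0.0594, -0.1697])]
dash [array([ 0.0443, -0.1882]), array([ 0.0637, -0.2111])]
[331.49414488 -16.7097964 ]
```

View pics/w1b.png

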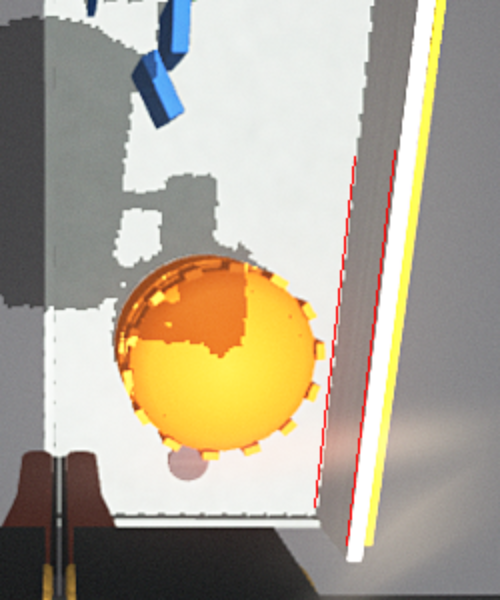

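```bash
python3 -m inch '[{"x":0.1,"y":0,"z":5,"rx":0,"ry":0,"rz":0,"gripper":0},{"x":0.1,"y":0,"z":9,"rx":0,"ry":0,"rz":0,"gripper":0},{"x":0.1,"y":0,"z":13,"rx":0,"ry":0,"rz":0,"gripper":0},{"x":0.1,"y":0,"z":16.5,"rx":0,"ry":0,"rz":0,"gripper":0},{"x":0.1,"y":0,"z":18.8,"rx":0,"ry":0,"rz":0,"gripper":0},{"x":0.1,"y":0,"z":19.6,"rx":0,"ry":0,"rz":0,"gripper":0},{"x":0.1,"y":0,"z":19.6,"rx":0,"ry":0,"rz":0,"gripper":0},{"x":0.1,"y":0,"z":19.6,"rx":0,"ry":0,"rz":0,"gripper":0}]'; python3 - <<'E'
from plan import *
import cv2
stat()
cv2.imwrite("pics/s2.png",cv2.resize(r.capture("side")["frame"][120:280,130:330],None,fx=4,fy=4)[:600])
E
```

```text
t: 2.73
position: [0.429, -0.0756, 0.0461]
tcp_rot: [[0.157, 0.988, 0.002], [0.988, -0.157, -0.0], [-0.0, 0.002, -1.0]]
ft_force: [-0.6, 0.8, 1.1]
finger_gap: 0.0006
t 2.73 tray [-95.1 -94.2] z 46.1 toolx ang 90.1 F tray [-0.7  0.7  1.1] tilt [-0.     0.002] gap 0.0006
```

View pics/s2.png

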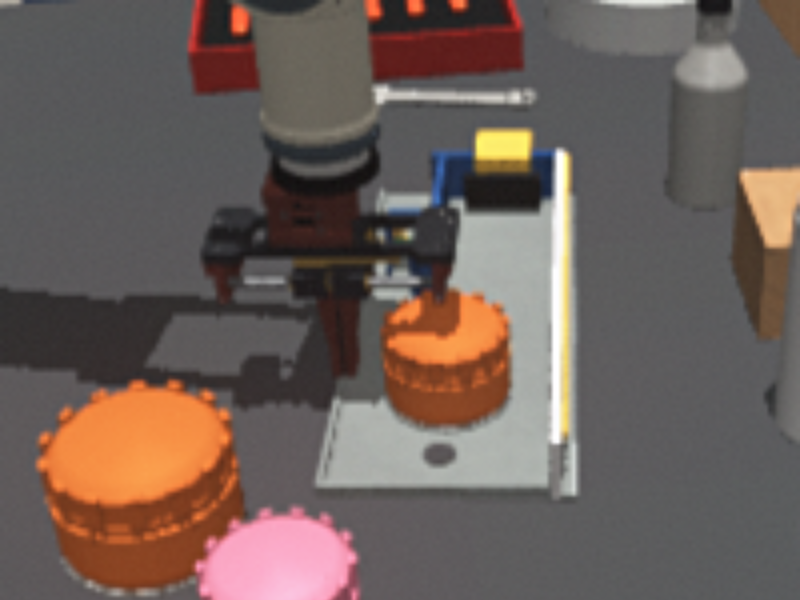

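```bash
python3 -m inch '[{"x":0,"y":0.6,"z":0,"rx":0,"ry":0,"rz":0,"gripper":0},{"x":0,"y":1.0,"z":0,"rx":0,"ry":0,"rz":0,"gripper":0},{"x":0,"y":1.2,"z":0,"rx":0,"ry":0,"rz":0,"gripper":0},{"x":0,"y":1.4,"z":0,"rx":0,"ry":0,"rz":0,"gripper":0},{"x":0,"y":1.6,"z":0,"rx":0,"ry":0,"rz":0,"gripper":0},{"x":0,"y":1.8,"z":0,"rx":0,"ry":0,"rz":0,"gripper":0},{"x":0,"y":2.0,"z":0,"rx":0,"ry":0,"rz":0,"gripper":0},{"x":0,"y":2.2,"z":0,"rx":0,"ry":0,"rz":0,"gripper":0},{"x":0,"y":2.4,"z":0,"rx":0,"ry":0,"rz":0,"gripper":0},{"x":0,"y":2.6,"z":0,"rx":0,"ry":0,"rz":0,"gripper":0},{"x":0,"y":2.8,"z":0,"rx":0,"ry":0,"rz":0,"gripper":0},{"x":0,"y":3.0,"z":0,"rx":0,"ry":0,"rz":0,"gripper":0},{"x":0,"y":3.2,"z":0,"rx":0,"ry":0,"rz":0,"gripper":0},{"x":0,"y":3.4,"z":0,"rx":0,"ry":0,"rz":0,"gripper":0},{"x":0,"y":3.6,"z":0,"rx":0,"ry":0,"rz":0,"gripper":0},{"x":0,"y":3.8,"z":0,"rx":0,"ry":0,"rz":0,"gripper":0}]'; python3 - <<'E'
from plan import *
import cv2
stat()
cv2.imwrite("pics/s3.png",cv2.resize(r.capture("side")["frame"][140:260,190:300],None,fx=5,fy=5)[:600])
cv2.imwrite("pics/t3.png",cv2.resize(r.capture("top")["frame"][150:270,160:345],None,fx=4.3,fy=4.3,interpolation=cv2.INTER_CUBIC))
E
```

```text
t: 4.12
position: [0.466, -0.082, 0.0446]
tcp_rot: [[0.158, 0.987, 0.0], [0.987, -0.158, -0.0], [-0.0, 0.0, -1.0]]
ft_force: [-3.5, -0.2, 3.4]
finger_gap: 0.0008
t 4.12 tray [-57.6 -94.7] z 44.6 toolx ang 90.0 F tray [-3.5 -0.7  3.4] tilt [-0.  0.] gap 0.0008
```

View pics/s3.png

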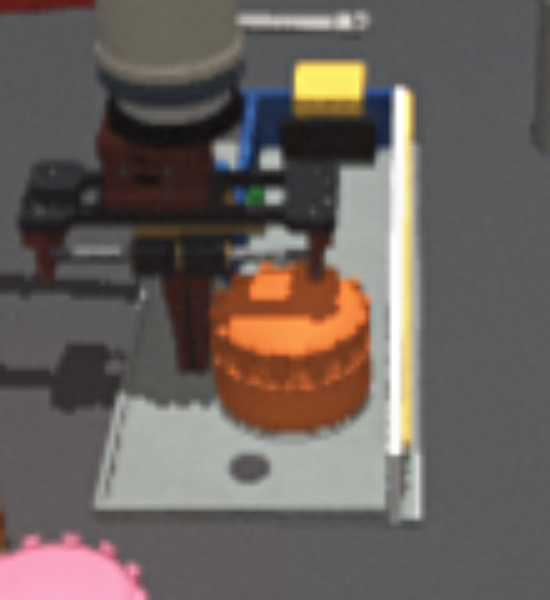

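View pics/t3.png

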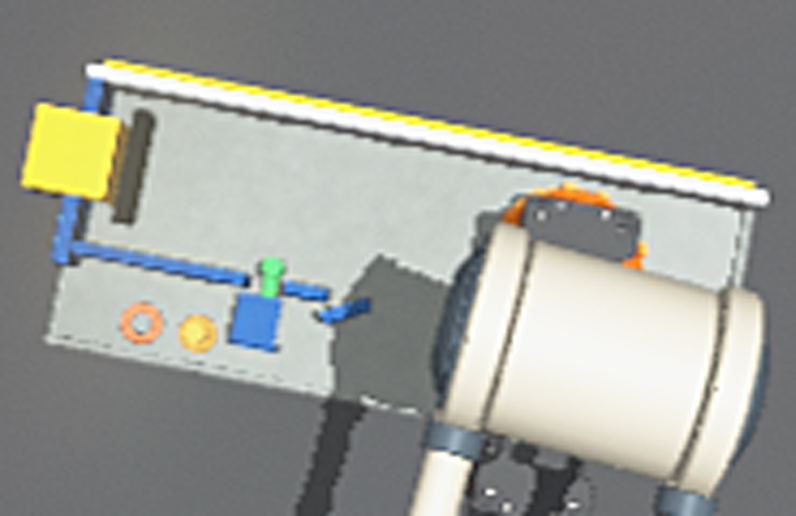

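```bash
python3 -m inch '[{"x":0,"y":0.2,"z":0,"rx":0,"ry":0,"rz":0,"gripper":0},{"x":0,"y":0.4,"z":0,"rx":0,"ry":0,"rz":0,"gripper":0},{"x":0,"y":0.6,"z":0,"rx":0,"ry":0,"rz":0,"gripper":0},{"x":0,"y":0.75,"z":0,"rx":0,"ry":0,"rz":0,"gripper":0},{"x":0,"y":0.85,"z":0,"rx":0,"ry":0,"rz":0,"gripper":0},{"x":0,"y":0.95,"z":0,"rx":0,"ry":0,"rz":0,"gripper":0}]'; python3 - <<'E'
from plan import *
import cv2
stat()
cv2.imwrite("pics/s4.png",cv2.resize(r.capture("side")["frame"][140:260,190:300],None,fx=5,fy=5)[:600])
E
```

```text
t: 4.72
position: [0.4752, -0.0835, 0.0446]
tcp_rot: [[0.158, 0.987, -0.0], [0.987, -0.158, 0.0], [0.0, -0.0, -1.0]]
ft_force: [-4.1, 1.2, 1.7]
finger_gap: 0.0005
t 4.72 tray [-48.2 -94.7] z 44.6 toolx ang 90.0 F tray [-4.3  0.5  1.7] tilt [ 0. -0.] gap 0.0005
```

View pics/s4.png

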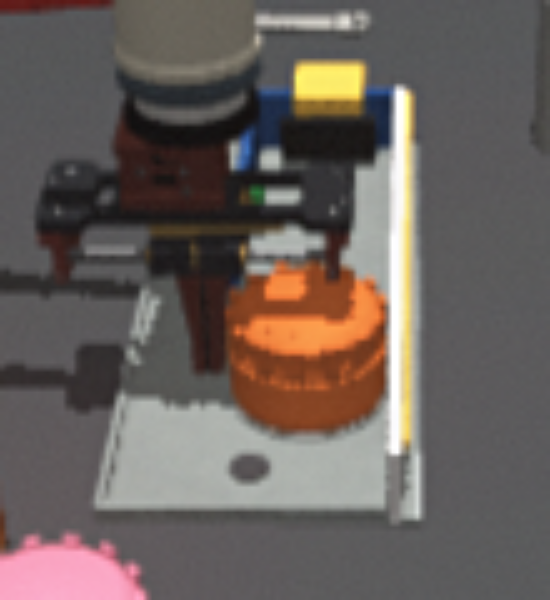

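```bash
python3 -m inch '[{"x":0,"y":0.1,"z":0,"rx":0,"ry":0,"rz":0,"gripper":0},{"x":0,"y":0.15,"z":0,"rx":0,"ry":0,"rz":0,"gripper":0},{"x":0,"y":0.15,"z":0,"rx":0,"ry":0,"rz":0,"gripper":0}]'; python3 -m inch '[{"x":0,"y":0.05,"z":0,"rx":0,"ry":0,"rz":0,"gripper":0},{"x":0,"y":0.1,"z":0,"rx":0,"ry":0,"rz":0,"gripper":0}]' ; python3 - <<'E'
from plan import *
stat()
E
```

```text
t: 5.02
position: [0.4767, -0.0837, 0.0446]
tcp_rot: [[0.158, 0.987, 0.0], [0.987, -0.158, 0.0], [0.0, 0.0, -1.0]]
ft_force: [-3.9, 0.7, 2.1]
finger_gap: 0.0005
t: 5.18
position: [0.4769, -0.0838, 0.0446]
tcp_rot: [[0.158, 0.987, -0.002], [0.987, -0.158, 0.0], [-0.0, -0.002, -1.0]]
ft_force: [-9.4, 1.9, 5.7]
finger_gap: 0.0005
t 5.18 tray [-46.5 -94.7] z 44.6 toolx ang 90.0 F tray [-9.6  0.3  5.7] tilt [-0.    -0.002] gap 0.0005
```

```bash
python3 -c "
from scipy.spatial.transform import Rotation as R
print((R.from_euler('ZY',[20,8],degrees=True).as_rotvec(degrees=True)/6).round(3))"
python3 -m inch '[{"x":0,"y":-0.1,"z":0,"rx":0,"ry":0,"rz":0,"gripper":0},{"x":0,"y":-0.2,"z":0,"rx":0,"ry":0,"rz":0,"gripper":0},{"x":0,"y":-0.6,"z":0,"rx":0,"ry":0,"rz":0,"gripper":0},{"x":0,"y":-1.5,"z":0,"rx":0,"ry":0,"rz":0,"gripper":0},{"x":0,"y":-2.5,"z":0,"rx":0,"ry":0,"rz":0,"gripper":0},{"x":-2,"y":-2.5,"z":0,"rx":0,"ry":0,"rz":0,"gripper":0},{"x":-4,"y":-2.5,"z":0,"rx":0,"ry":0,"rz":0,"gripper":0},{"x":-6,"y":-2.5,"z":0,"rx":0,"ry":0,"rz":0,"gripper":0},{"x":-7.3,"y":-2.5,"z":0,"rx":0,"ry":0,"rz":0,"gripper":0},{"x":-7.3,"y":-2.5,"z":0,"rx":0,"ry":0,"rz":0,"gripper":0}]'; python3 - <<'E'
from plan import *
import cv2
stat()
cv2.imwrite("pics/s5.png",cv2.resize(r.capture("side")["frame"][140:260,190:300],None,fx=5,fy=5)[:600])
cv2.imwrite("pics/t5.png",cv2.resize(r.capture("top")["frame"][150:270,160:345],None,fx=4.3,fy=4.3,interpolation=cv2.INTER_CUBIC))
E
```

```text
[-0.233  1.32   3.328]
t: 6.02
position: [0.4412, -0.154, 0.0447]
tcp_rot: [[0.16, 0.987, 0.001], [0.987, -0.16, -0.001], [-0.001, 0.001, -1.0]]
ft_force: [0.5, 0.1, -0.3]
finger_gap: 0.0003
t 6.02 tray [ -70.7 -169.7] z 44.7 toolx ang 89.9 F tray [ 0.5  0.2 -0.3] tilt [-0.001  0.001] gap 0.0003
```

View pics/s5.png

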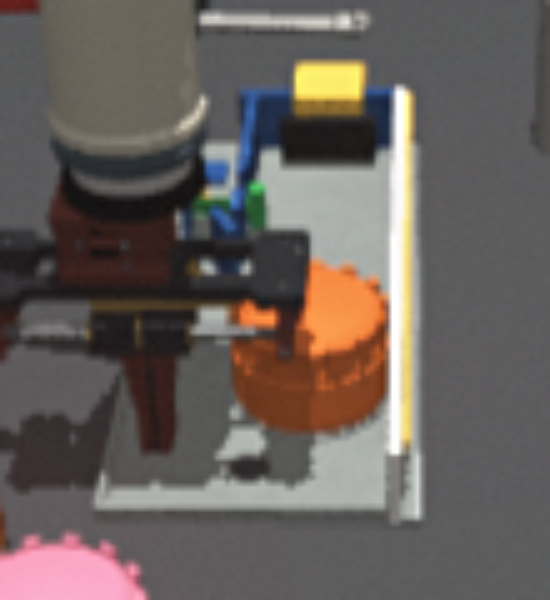

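View pics/t5.png

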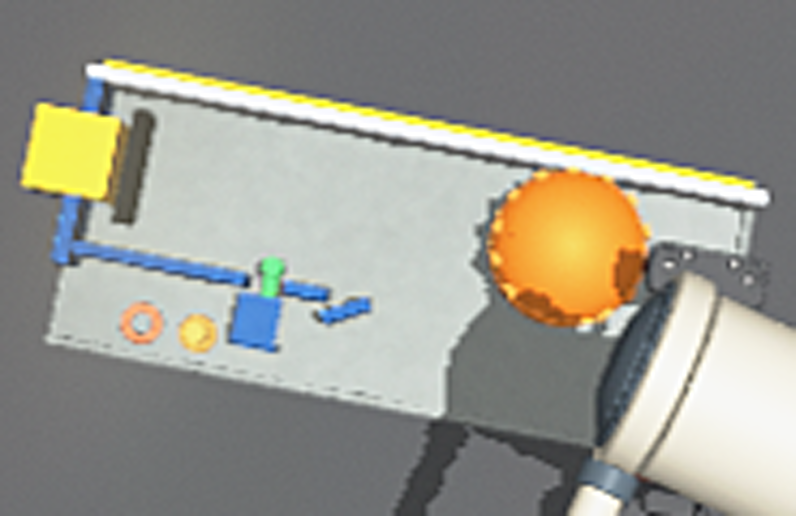

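```bash
python3 - <<'E'
from plan import *
from h import *
c=r.capture("top"); print(wt(at_z(c,(160+570.5/4.3-.5,150+247.5/4.3-.5),.074)))
E
python3 -m inch '[{"x":0,"y":2,"z":0.1,"rx":-0.05,"ry":0.3,"rz":0.8,"gripper":0},{"x":0,"y":4,"z":0.2,"rx":-0.1,"ry":0.6,"rz":1.6,"gripper":0},{"x":0,"y":5.5,"z":0.4,"rx":-0.16,"ry":0.9,"rz":2.4,"gripper":0},{"x":0,"y":6.9,"z":0.5,"rx":-0.233,"ry":1.32,"rz":3.33,"gripper":0},{"x":0,"y":6.9,"z":0.5,"rx":-0.233,"ry":1.32,"rz":3.33,"gripper":0},{"x":0,"y":6.9,"z":0.5,"rx":-0.233,"ry":1.32,"rz":3.33,"gripper":0},{"x":0,"y":6.9,"z":0.5,"rx":-0.233,"ry":1.32,"rz":3.33,"gripper":0}]'; python3 - <<'E'
from plan import *
import cv2
stat()
T=r.state()["tcp_rot"];a=P[2]
for v in [(0,1),(1,0)]:
    d=np.array([np.cos(a)*v[0]-np.sin(a)*v[1],np.sin(a)*v[0]+np.cos(a)*v[1],0]); print(v,"1cm in tool axes",(T.T@d).round(4))
cv2.imwrite("pics/s6.png",cv2.resize(r.capture("side")["frame"][140:260,190:300],None,fx=5,fy=5)[:600])
E
```

```text
[ 0.01043486 -0.09518422]
t: 6.75
position: [0.5091, -0.1622, 0.0394]
tcp_rot: [[0.479, 0.875, 0.066], [0.867, -0.484, 0.121], [0.138, -0.001, -0.99]]
ft_force: [-0.6, 0.8, -0.1]
finger_gap: 0.0002
t 6.75 tray [  -2.4 -167.1] z 39.4 toolx ang 70.2 F tray [-0.7  0.7 -0.1] tilt [ 0.138 -0.001] gap 0.0002
(0, 1) 1cm in tool axes [ 0.9316 -0.3393  0.1302]
(1, 0) 1cm in tool axes [0.3361 0.9407 0.0464]
```

View pics/s6.png

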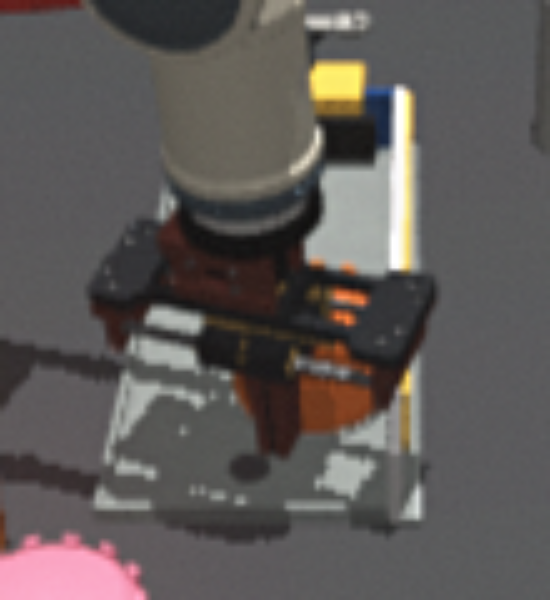

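```bash
python3 -m inch '[{"x":0.56,"y":-0.2,"z":0.08,"rx":0,"ry":0,"rz":0,"gripper":0},{"x":0.93,"y":-0.34,"z":0.13,"rx":0,"ry":0,"rz":0,"gripper":0},{"x":1.21,"y":-0.44,"z":0.17,"rx":0,"ry":0,"rz":0,"gripper":0},{"x":1.4,"y":-0.51,"z":0.2,"rx":0,"ry":0,"rz":0,"gripper":0},{"x":1.58,"y":-0.58,"z":0.22,"rx":0,"ry":0,"rz":0,"gripper":0},{"x":1.77,"y":-0.65,"z":0.25,"rx":0,"ry":0,"rz":0,"gripper":0},{"x":2.05,"y":-0.75,"z":0.29,"rx":0,"ry":0,"rz":0,"gripper":0},{"x":2.33,"y":-0.85,"z":0.33,"rx":0,"ry":0,"rz":0,"gripper":0},{"x":2.61,"y":-0.95,"z":0.37,"rx":0,"ry":0,"rz":0,"gripper":0},{"x":2.89,"y":-1.05,"z":0.4,"rx":0,"ry":0,"rz":0,"gripper":0},{"x":3.17,"y":-1.15,"z":0.44,"rx":0,"ry":0,"rz":0,"gripper":0}]'; python3 - <<'E'
from plan import *
import cv2
stat()
cv2.imwrite("pics/s7.png",cv2.resize(r.capture("side")["frame"][140:260,190:300],None,fx=5,fy=5)[:600])
cv2.imwrite("pics/t7.png",cv2.resize(r.capture("top")["frame"][150:270,160:345],None,fx=4.3,fy=4.3,interpolation=cv2.INTER_CUBIC))
E
```

```text
t: 7.72
position: [0.5141, -0.1302, 0.0398]
tcp_rot: [[0.482, 0.874, 0.066], [0.866, -0.486, 0.119], [0.136, -0.001, -0.991]]
ft_force: [-5.6, -5.1, 1.5]
finger_gap: 0.0008
t 7.72 tray [  -2.5 -134.7] z 39.8 toolx ang 70.0 F tray [-4.7 -5.9  1.5] tilt [ 0.136 -0.001] gap 0.0008
```

View pics/s7.png

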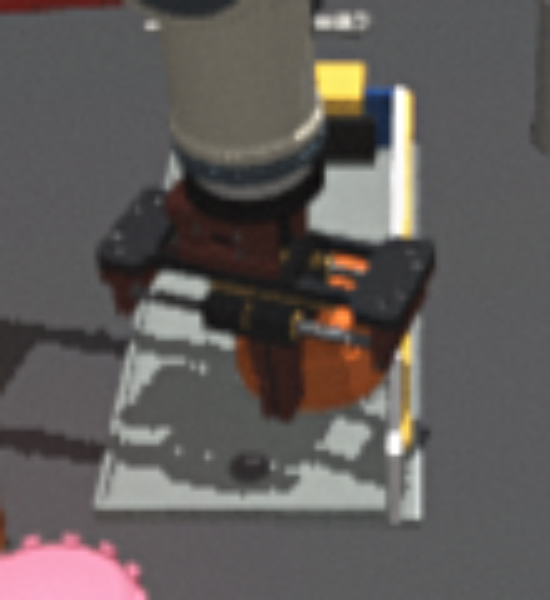

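View pics/t7.png

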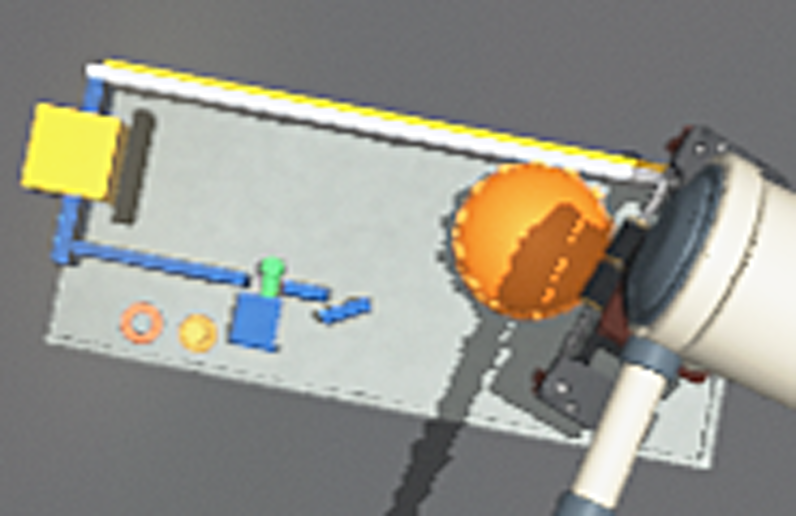

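```bash
python3 -m inch '[{"x":-0.1,"y":0.04,"z":-0.01,"rx":0,"ry":0,"rz":0,"gripper":0},{"x":-0.28,"y":0.1,"z":-0.04,"rx":0,"ry":0,"rz":0,"gripper":0},{"x":-0.56,"y":0.2,"z":-0.08,"rx":0,"ry":0,"rz":0,"gripper":0},{"x":-0.41,"y":0.63,"z":-0.06,"rx":0.12,"ry":0,"rz":-0.8,"gripper":0},{"x":-0.41,"y":0.63,"z":-0.06,"rx":0.23,"ry":0,"rz":-1.65,"gripper":0},{"x":-0.41,"y":0.63,"z":-0.06,"rx":0.23,"ry":0,"rz":-1.65,"gripper":0},{"x":-0.41,"y":0.63,"z":-0.06,"rx":0.23,"ry":0,"rz":-1.65,"gripper":0}]'; python3 - <<'E'
from plan import *
import cv2
stat()
T=r.state()["tcp_rot"];a=P[2]
for v in [(0,1),(1,0)]:
    d=np.array([np.cos(a)*v[0]-np.sin(a)*v[1],np.sin(a)*v[0]+np.cos(a)*v[1],0]); print(v,"1cm in tool axes",(T.T@d).round(4))
E
```

```text
t: 8.4
position: [0.5187, -0.136, 0.0396]
tcp_rot: [[0.327, 0.944, 0.046], [0.935, -0.33, 0.132], [0.139, -0.0, -0.99]]
ft_force: [0.8, -0.3, 0.0]
finger_gap: 0.0002
t 8.4 tray [   3.  -139.7] z 39.6 toolx ang 79.8 F tray [ 0.8 -0.2  0. ] tilt [ 0.139 -0.   ] gap 0.0002
(0, 1) 1cm in tool axes [ 0.9747 -0.1764  0.1373]
(1, 0) 1cm in tool axes [0.1747 0.9843 0.0246]
```

```bash
python3 -m inch '[{"x":0.2,"y":-0.04,"z":0.03,"rx":0,"ry":0,"rz":0,"gripper":0},{"x":0.39,"y":-0.07,"z":0.05,"rx":0,"ry":0,"rz":0,"gripper":0},{"x":0.59,"y":-0.11,"z":0.08,"rx":0,"ry":0,"rz":0,"gripper":0},{"x":0.88,"y":-0.16,"z":0.12,"rx":0,"ry":0,"rz":0,"gripper":0},{"x":1.17,"y":-0.21,"z":0.16,"rx":0,"ry":0,"rz":0,"gripper":0},{"x":1.46,"y":-0.26,"z":0.21,"rx":0,"ry":0,"rz":0,"gripper":0},{"x":1.75,"y":-0.32,"z":0.25,"rx":0,"ry":0,"rz":0,"gripper":0},{"x":2.05,"y":-0.37,"z":0.29,"rx":0,"ry":0,"rz":0,"gripper":0},{"x":2.34,"y":-0.42,"z":0.33,"rx":0,"ry":0,"rz":0,"gripper":0},{"x":2.63,"y":-0.48,"z":0.37,"rx":0,"ry":0,"rz":0,"gripper":0},{"x":2.92,"y":-0.53,"z":0.41,"rx":0,"ry":0,"rz":0,"gripper":0},{"x":3.22,"y":-0.58,"z":0.45,"rx":0,"ry":0,"rz":0,"gripper":0},{"x":3.51,"y":-0.63,"z":0.49,"rx":0,"ry":0,"rz":0,"gripper":0},{"x":3.8,"y":-0.69,"z":0.53,"rx":0,"ry":0,"rz":0,"gripper":0},{"x":4.09,"y":-0.74,"z":0.58,"rx":0,"ry":0,"rz":0,"gripper":0},{"x":4.39,"y":-0.79,"z":0.62,"rx":0,"ry":0,"rz":0,"gripper":0},{"x":4.68,"y":-0.85,"z":0.66,"rx":0,"ry":0,"rz":0,"gripper":0},{"x":4.97,"y":-0.9,"z":0.7,"rx":0,"ry":0,"rz":0,"gripper":0},{"x":5.26,"y":-0.95,"z":0.74,"rx":0,"ry":0,"rz":0,"gripper":0},{"x":5.56,"y":-1.0,"z":0.78,"rx":0,"ry":0,"rz":0,"gripper":0}]'; python3 - <<'E'
from plan import *
import cv2
stat()
cv2.imwrite("pics/t8.png",cv2.resize(r.capture("top")["frame"][150:270,160:345],None,fx=4.3,fy=4.3,interpolation=cv2.INTER_CUBIC))
E
```

```text
t: 10.07
position: [0.5275, -0.0794, 0.0397]
tcp_rot: [[0.324, 0.945, 0.046], [0.936, -0.327, 0.131], [0.139, 0.0, -0.99]]
ft_force: [-2.1, -3.4, 0.6]
finger_gap: 0.0007
t 10.07 tray [  2.8 -82.4] z 39.7 toolx ang 80.0 F tray [-1.6 -3.7  0.6] tilt [0.139 0.   ] gap 0.0007
```

View pics/t8.png

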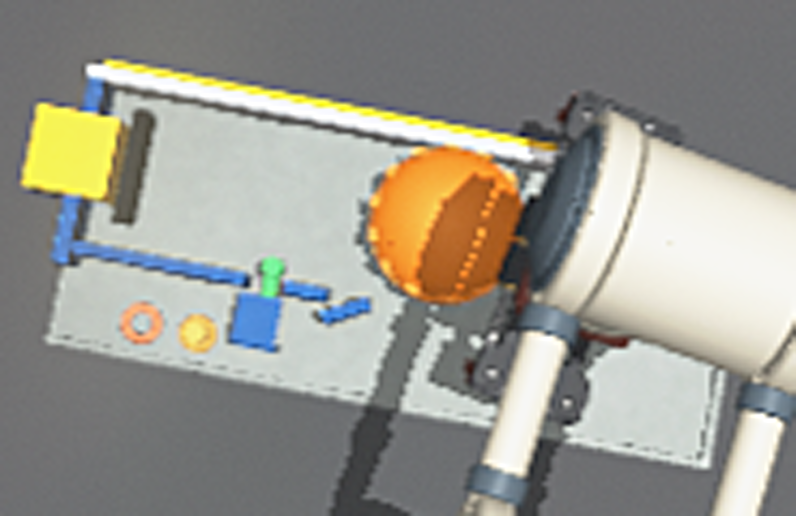

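```bash
python3 -m inch '[{"x":0.29,"y":-0.05,"z":0.04,"rx":0,"ry":0,"rz":0,"gripper":0},{"x":0.59,"y":-0.11,"z":0.08,"rx":0,"ry":0,"rz":0,"gripper":0},{"x":0.88,"y":-0.16,"z":0.12,"rx":0,"ry":0,"rz":0,"gripper":0},{"x":1.17,"y":-0.21,"z":0.16,"rx":0,"ry":0,"rz":0,"gripper":0},{"x":1.46,"y":-0.26,"z":0.21,"rx":0,"ry":0,"rz":0,"gripper":0},{"x":1.75,"y":-0.32,"z":0.25,"rx":0,"ry":0,"rz":0,"gripper":0},{"x":2.05,"y":-0.37,"z":0.29,"rx":0,"ry":0,"rz":0,"gripper":0},{"x":2.34,"y":-0.42,"z":0.33,"rx":0,"ry":0,"rz":0,"gripper":0},{"x":2.63,"y":-0.48,"z":0.37,"rx":0,"ry":0,"rz":0,"gripper":0},{"x":2.92,"y":-0.53,"z":0.41,"rx":0,"ry":0,"rz":0,"gripper":0},{"x":3.22,"y":-0.58,"z":0.45,"rx":0,"ry":0,"rz":0,"gripper":0},{"x":3.51,"y":-0.63,"z":0.49,"rx":0,"ry":0,"rz":0,"gripper":0},{"x":3.8,"y":-0.69,"z":0.53,"rx":0,"ry":0,"rz":0,"gripper":0},{"x":4.09,"y":-0.74,"z":0.58,"rx":0,"ry":0,"rz":0,"gripper":0},{"x":4.39,"y":-0.79,"z":0.62,"rx":0,"ry":0,"rz":0,"gripper":0},{"x":4.68,"y":-0.85,"z":0.66,"rx":0,"ry":0,"rz":0,"gripper":0},{"x":4.97,"y":-0.9,"z":0.7,"rx":0,"ry":0,"rz":0,"gripper":0},{"x":5.26,"y":-0.95,"z":0.74,"rx":0,"ry":0,"rz":0,"gripper":0},{"x":5.56,"y":-1.0,"z":0.78,"rx":0,"ry":0,"rz":0,"gripper":0}]'; python3 - <<'E'
from plan import *
import cv2
stat()
T=r.state()["tcp_rot"];a=P[2]
for v in [(0,1),(1,0)]:
    d=np.array([np.cos(a)*v[0]-np.sin(a)*v[1],np.sin(a)*v[0]+np.cos(a)*v[1],0]); print(v,"1cm in tool axes",(T.T@d).round(4))
cv2.imwrite("pics/t9.png",cv2.resize(r.capture("top")["frame"][150:270,160:345],None,fx=4.3,fy=4.3,interpolation=cv2.INTER_CUBIC))
E
```

```text
t: 11.7
position: [0.5364, -0.0231, 0.0397]
tcp_rot: [[0.324, 0.945, 0.046], [0.936, -0.327, 0.131], [0.139, 0.0, -0.99]]
ft_force: [-1.0, -3.4, 0.2]
finger_gap: 0.0006
t 11.7 tray [  2.7 -25.4] z 39.7 toolx ang 80.0 F tray [-0.5 -3.5  0.2] tilt [0.139 0.   ] gap 0.0006
(0, 1) 1cm in tool axes [ 0.9752 -0.1739  0.137 ]
(1, 0) 1cm in tool axes [0.1722 0.9848 0.0243]
```

View pics/t9.png

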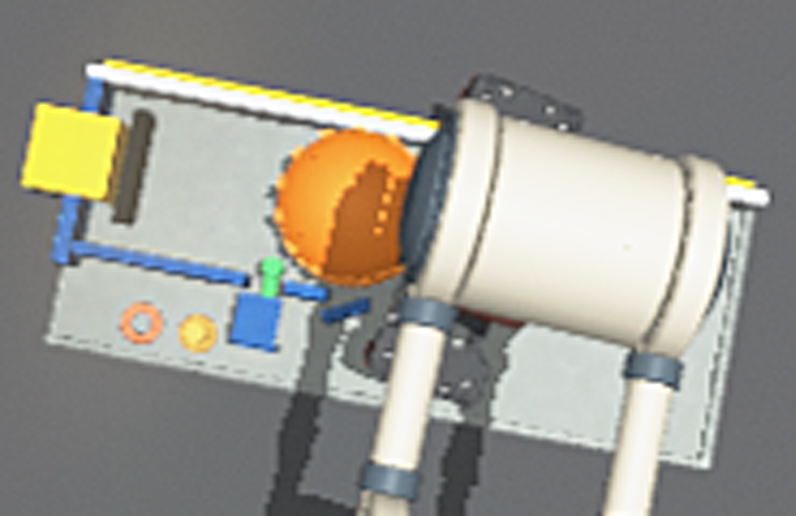

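```bash
python3 - <<'E'
from plan import *
from h import *
for n in("t5","t7","t8","t9"):
    im=cv2.imread(f"pics/{n}.png");hsv=cv2.cvtColor(im,cv2.COLOR_BGR2HSV)
    m=cv2.inRange(hsv,(5,180,100),(24,255,255)); k=cv2.connectedComponentsWithStats(m);i=1+np.argmax(k[2][1:,4])
    h=max(cv2.findContours((k[1]==i).astype('uint8'),0,1)[0],key=cv2.contourArea)
    pts=h[:,0].astype(float)
    # fit circle using left part only
    L=pts[pts[:,0]<np.quantile(pts[:,0],.6)]
    A=np.c_[2*L,np.ones(len(L))];s=np.linalg.lstsq(A,(L**2).sum(1),rcond=None)[0]
    R=np.sqrt(s[2]+s[0]**2+s[1]**2); c=r.capture("top") if n=="t5" else c
    print(n,s[:2].round(1),R.round(1),(wt(at_z(c,(160+(s[0]+.5)/4.3-.5,150+(s[1]+.5)/4.3-.5),.07))*1000).round(1))
stat()
E
```

```text
t5 [569.7 248.1] 76.1 [ 10.1 -95.4]
t7 [533.3 241.6] 76.1 [  9.9 -73.4]
t8 [449.1 224.3] 76.2 [ 10.9 -22.4]
t9 [355.8 206.8] 76.2 [11. 34.]
t 11.8 tray [  2.7 -24.9] z 39.7 toolx ang 80.0 F tray [-0.7 -0.6  0. ] tilt [0.14 0.  ] gap 0.0005
```

```bash
python3 -m inch '[{"x":0.29,"y":-0.05,"z":0.04,"rx":0,"ry":0,"rz":0,"gripper":0},{"x":0.59,"y":-0.1,"z":0.08,"rx":0,"ry":0,"rz":0,"gripper":0},{"x":0.88,"y":-0.16,"z":0.12,"rx":0,"ry":0,"rz":0,"gripper":0},{"x":1.07,"y":-0.19,"z":0.15,"rx":0,"ry":0,"rz":0,"gripper":0},{"x":1.27,"y":-0.23,"z":0.18,"rx":0,"ry":0,"rz":0,"gripper":0},{"x":1.46,"y":-0.26,"z":0.21,"rx":0,"ry":0,"rz":0,"gripper":0},{"x":1.66,"y":-0.3,"z":0.23,"rx":0,"ry":0,"rz":0,"gripper":0},{"x":1.85,"y":-0.33,"z":0.26,"rx":0,"ry":0,"rz":0,"gripper":0},{"x":2.05,"y":-0.37,"z":0.29,"rx":0,"ry":0,"rz":0,"gripper":0},{"x":2.24,"y":-0.4,"z":0.32,"rx":0,"ry":0,"rz":0,"gripper":0},{"x":2.44,"y":-0.44,"z":0.34,"rx":0,"ry":0,"rz":0,"gripper":0},{"x":2.63,"y":-0.47,"z":0.37,"rx":0,"ry":0,"rz":0,"gripper":0}]'; python3 - <<'E'
from plan import *
stat()
E
python3 -m inch '[{"x":0.2,"y":-0.03,"z":0.03,"rx":0,"ry":0,"rz":0,"gripper":0},{"x":0.39,"y":-0.07,"z":0.05,"rx":0,"ry":0,"rz":0,"gripper":0},{"x":0.59,"y":-0.1,"z":0.08,"rx":0,"ry":0,"rz":0,"gripper":0},{"x":0.78,"y":-0.14,"z":0.11,"rx":0,"ry":0,"rz":0,"gripper":0},{"x":0.98,"y":-0.17,"z":0.14,"rx":0,"ry":0,"rz":0,"gripper":0}]'; python3 - <<'E'
from plan import *
import cv2
stat()
cv2.imwrite("pics/t10.png",cv2.resize(r.capture("top")["frame"][150:270,160:345],None,fx=4.3,fy=4.3,interpolation=cv2.INTER_CUBIC))
E
```

```text
t: 12.8
position: [0.5403, 0.0008, 0.0398]
tcp_rot: [[0.326, 0.944, 0.045], [0.936, -0.329, 0.127], [0.134, 0.001, -0.991]]
ft_force: [-4.8, -12.3, 2.9]
finger_gap: 0.0004
t 12.8 tray [ 2.7 -1.2] z 39.8 toolx ang 79.9 F tray [ -2.8 -12.9   2.9] tilt [0.134 0.001] gap 0.0004
t: 13.22
position: [0.5418, 0.0107, 0.0397]
tcp_rot: [[0.326, 0.944, 0.044], [0.936, -0.329, 0.127], [0.134, 0.0, -0.991]]
ft_force: [-5.4, -12.0, 3.7]
finger_gap: 0.0002
t 13.22 tray [2.6 8.8] z 39.7 toolx ang 79.9 F tray [ -3.5 -12.7   3.7] tilt [0.134 0.   ] gap 0.0002
```

View pics/t10.png

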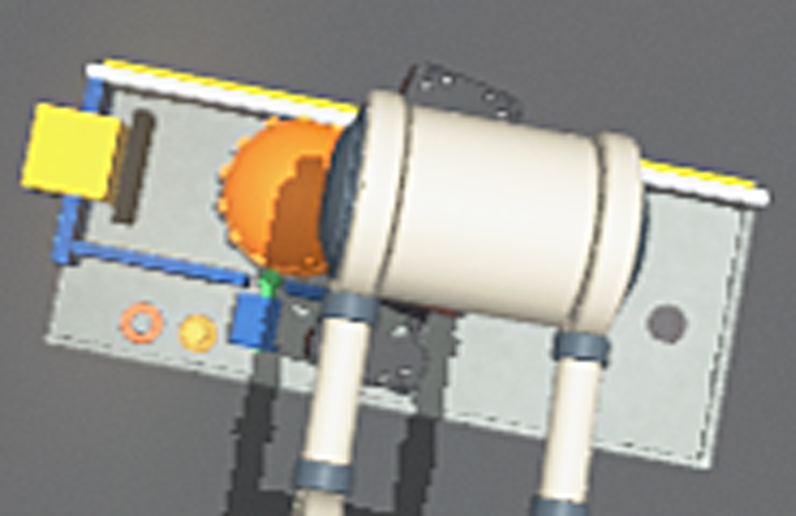

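```bash
python3 -m inch '[{"x":0.2,"y":-0.03,"z":0.03,"rx":0,"ry":0,"rz":0,"gripper":0},{"x":0.39,"y":-0.07,"z":0.05,"rx":0,"ry":0,"rz":0,"gripper":0},{"x":0.59,"y":-0.1,"z":0.08,"rx":0,"ry":0,"rz":0,"gripper":0},{"x":0.78,"y":-0.14,"z":0.11,"rx":0,"ry":0,"rz":0,"gripper":0},{"x":0.98,"y":-0.17,"z":0.14,"rx":0,"ry":0,"rz":0,"gripper":0},{"x":1.17,"y":-0.21,"z":0.16,"rx":0,"ry":0,"rz":0,"gripper":0},{"x":1.37,"y":-0.24,"z":0.19,"rx":0,"ry":0,"rz":0,"gripper":0},{"x":1.56,"y":-0.28,"z":0.22,"rx":0,"ry":0,"rz":0,"gripper":0},{"x":1.76,"y":-0.31,"z":0.25,"rx":0,"ry":0,"rz":0,"gripper":0},{"x":1.95,"y":-0.35,"z":0.27,"rx":0,"ry":0,"rz":0,"gripper":0},{"x":2.15,"y":-0.38,"z":0.3,"rx":0,"ry":0,"rz":0,"gripper":0},{"x":2.34,"y":-0.42,"z":0.33,"rx":0,"ry":0,"rz":0,"gripper":0}]'; python3 - <<'E'
from plan import *
import cv2
stat()
T=r.state()["tcp_rot"];a=P[2]
for v in [(0,1)]:
    d=np.array([np.cos(a)*v[0]-np.sin(a)*v[1],np.sin(a)*v[0]+np.cos(a)*v[1],0]); print(v,"1cm in tool axes",(T.T@d).round(4))
cv2.imwrite("pics/t11.png",cv2.resize(r.capture("top")["frame"][150:270,160:345],None,fx=4.3,fy=4.3,interpolation=cv2.INTER_CUBIC))
E
```

```text
t: 14.27
position: [0.5456, 0.0355, 0.0397]
tcp_rot: [[0.325, 0.945, 0.045], [0.936, -0.328, 0.129], [0.136, -0.0, -0.991]]
ft_force: [-3.7, -8.3, 3.3]
finger_gap: 0.0005
t 14.27 tray [ 2.5 34. ] z 39.7 toolx ang 79.9 F tray [-2.4 -8.8  3.3] tilt [ 0.136 -0.   ] gap 0.0005
(0, 1) 1cm in tool axes [ 0.9754 -0.1746  0.1342]
```

View pics/t11.png

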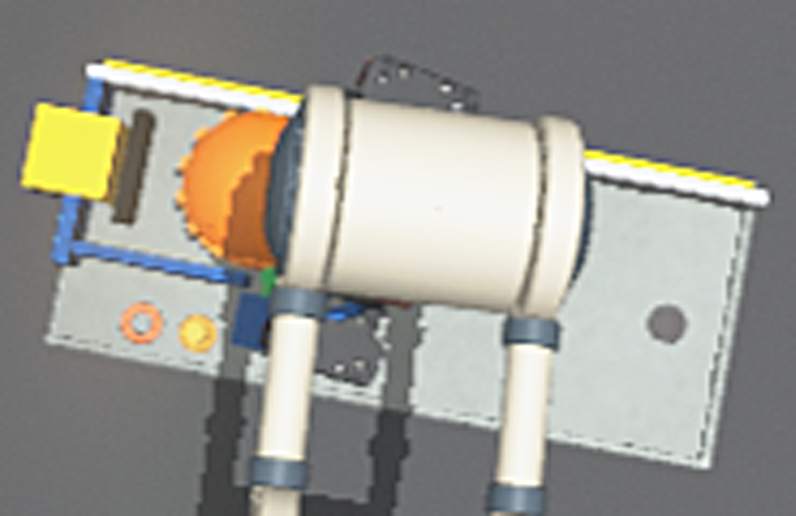

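```bash
python3 - <<'E'
from plan import *
from h import *
c=r.capture("top")
print(wt(at_z(c,(160+145.5/4.3-.5,150+168.5/4.3-.5),.045)))
E
python3 -m inch '[{"x":0.15,"y":-0.03,"z":0.02,"rx":0,"ry":0,"rz":0,"gripper":0},{"x":0.29,"y":-0.05,"z":0.04,"rx":0,"ry":0,"rz":0,"gripper":0},{"x":0.44,"y":-0.08,"z":0.06,"rx":0,"ry":0,"rz":0,"gripper":0},{"x":0.58,"y":-0.1,"z":0.08,"rx":0,"ry":0,"rz":0,"gripper":0},{"x":0.73,"y":-0.13,"z":0.1,"rx":0,"ry":0,"rz":0,"gripper":0},{"x":0.88,"y":-0.16,"z":0.12,"rx":0,"ry":0,"rz":0,"gripper":0},{"x":1.02,"y":-0.18,"z":0.14,"rx":0,"ry":0,"rz":0,"gripper":0},{"x":1.17,"y":-0.21,"z":0.16,"rx":0,"ry":0,"rz":0,"gripper":0}]'; python3 - <<'E'
from plan import *
stat()
E
```

```text
[0.0125588  0.16572154]
t: 15.03
position: [0.5476, 0.0482, 0.0397]
tcp_rot: [[0.325, 0.945, 0.045], [0.936, -0.328, 0.13], [0.138, -0.0, -0.99]]
ft_force: [-3.5, -5.2, 1.9]
finger_gap: 0.0007
t 15.03 tray [ 2.4 46.8] z 39.7 toolx ang 80.0 F tray [-2.7 -5.7  1.9] tilt [ 0.138 -0.   ] gap 0.0007
```

```bash
python3 -m inch '[{"x":0.1,"y":-0.02,"z":0.01,"rx":0,"ry":0,"rz":0,"gripper":0},{"x":0.2,"y":-0.03,"z":0.03,"rx":0,"ry":0,"rz":0,"gripper":0},{"x":0.29,"y":-0.05,"z":0.04,"rx":0,"ry":0,"rz":0,"gripper":0},{"x":0.39,"y":-0.07,"z":0.05,"rx":0,"ry":0,"rz":0,"gripper":0},{"x":0.49,"y":-0.09,"z":0.07,"rx":0,"ry":0,"rz":0,"gripper":0}]'|grep ft
python3 - <<'E'
from plan import *
stat()
E
python3 -m inch '[{"x":0.08,"y":-0.01,"z":0.01,"rx":0,"ry":0,"rz":0,"gripper":0},{"x":0.16,"y":-0.03,"z":0.02,"rx":0,"ry":0,"rz":0,"gripper":0},{"x":0.24,"y":-0.04,"z":0.03,"rx":0,"ry":0,"rz":0,"gripper":0}]'|grep ft
python3 - <<'E'
from plan import *
stat()
E
```

```text
ft_force: [-1.7, -3.8, 0.5]
t 15.45 tray [ 2.7 52.5] z 39.7 toolx ang 80.0 F tray [-1.1 -4.   0.5] tilt [0.139 0.   ] gap 0.0006
ft_force: [-1.2, -3.5, 0.8]
t 15.7 tray [ 2.7 54.9] z 39.7 toolx ang 80.0 F tray [-0.7 -3.6  0.8] tilt [0.139 0.   ] gap 0.0005
```

```bash
python3 -m inch '[{"x":0.06,"y":-0.01,"z":0.01,"rx":0,"ry":0,"rz":0,"gripper":0},{"x":0.12,"y":-0.02,"z":0.02,"rx":0,"ry":0,"rz":0,"gripper":0},{"x":0.18,"y":-0.03,"z":0.02,"rx":0,"ry":0,"rz":0,"gripper":0}]'|grep ft
python3 - <<'E'
from plan import *
stat()
E
```

```text
ft_force: [-1.5, -2.9, -1.1]
t 15.95 tray [ 2.7 56.7] z 39.7 toolx ang 80.0 F tray [-1.  -3.1 -1.1] tilt [0.139 0.   ] gap 0.0004
```

```bash
python3 - <<'E'
from plan import *
import cv2
stat()
cv2.imwrite("pics/t12.png",cv2.resize(r.capture("top")["frame"][150:270,160:345],None,fx=4.3,fy=4.3,interpolation=cv2.INTER_CUBIC))
E
```

```text
t 15.95 tray [ 2.7 56.7] z 39.7 toolx ang 80.0 F tray [-1.  -3.1 -1.1] tilt [0.139 0.   ] gap 0.0004
```

View pics/t12.png

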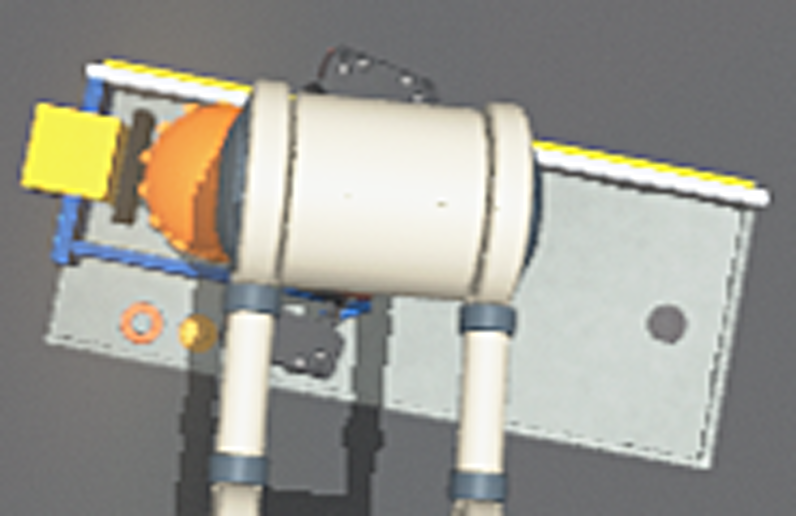

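```bash
python3 -m inch '[{"x":0.06,"y":-0.01,"z":0.01,"rx":0,"ry":0,"rz":0,"gripper":0},{"x":0.12,"y":-0.02,"z":0.02,"rx":0,"ry":0,"rz":0,"gripper":0}]'|grep ft
python3 - <<'E'
from plan import *
stat()
E
```

```text
ft_force: [-2.6, -2.1, -0.3]
t 16.17 tray [ 2.7 57.9] z 39.7 toolx ang 80.0 F tray [-2.3 -2.4 -0.3] tilt [0.139 0.   ] gap 0.0003
```

```bash
python3 -m inch '[{"x":0.06,"y":-0.01,"z":0.01,"rx":0,"ry":0,"rz":0,"gripper":0},{"x":0.12,"y":-0.02,"z":0.02,"rx":0,"ry":0,"rz":0,"gripper":0}]'|grep ft
python3 - <<'E'
from plan import *
stat()
E
```

```text
ft_force: [-2.0, -3.5, -0.4]
t 16.33 tray [ 2.7 59.1] z 39.7 toolx ang 80.0 F tray [-1.4 -3.8 -0.4] tilt [0.139 0.   ] gap 0.0004
```

```bash
python3 -m inch '[{"x":0.06,"y":-0.01,"z":0.01,"rx":0,"ry":0,"rz":0,"gripper":0},{"x":0.1,"y":-0.02,"z":0.01,"rx":0,"ry":0,"rz":0,"gripper":0}]'|grep ft
python3 - <<'E'
from plan import *
stat()
E
```

```text
ft_force: [-1.4, -2.6, -0.5]
t 16.5 tray [ 2.7 60.2] z 39.7 toolx ang 80.0 F tray [-1.  -2.8 -0.5] tilt [0.139 0.   ] gap 0.0007
```

```bash
python3 -m inch '[{"x":0.06,"y":-0.01,"z":0.01,"rx":0,"ry":0,"rz":0,"gripper":0},{"x":0.1,"y":-0.02,"z":0.01,"rx":0,"ry":0,"rz":0,"gripper":0}]'|grep ft
python3 - <<'E'
from plan import *
stat()
E
```

```text
ft_force: [-1.9, -3.1, -0.9]
t 16.67 tray [ 2.7 61.3] z 39.8 toolx ang 80.0 F tray [-1.3 -3.3 -0.9] tilt [0.139 0.   ] gap 0.0005
```

```bash
python3 -m inch '[{"x":0.06,"y":-0.01,"z":0.01,"rx":0,"ry":0,"rz":0,"gripper":0},{"x":0.1,"y":-0.02,"z":0.01,"rx":0,"ry":0,"rz":0,"gripper":0}]'|grep ft
python3 - <<'E'
from plan import *
stat()
E
```

```text
ft_force: [-1.5, -4.6, -1.3]
t 16.83 tray [ 2.7 61.9] z 39.8 toolx ang 80.0 F tray [-0.7 -4.8 -1.3] tilt [0.138 0.   ] gap 0.0002
```

```bash
python3 -m inch '[{"x":0.05,"y":-0.01,"z":0.01,"rx":0,"ry":0,"rz":0,"gripper":0},{"x":0.05,"y":-0.01,"z":0.01,"rx":0,"ry":0,"rz":0,"gripper":0}]'|grep ft
python3 - <<'E'
from plan import *
stat()
E
```

```text
ft_force: [-2.4, -4.9, -0.5]
t 17.0 tray [ 2.7 62.1] z 39.8 toolx ang 80.0 F tray [-1.6 -5.2 -0.5] tilt [0.138 0.   ] gap 0.0009
```

```bash
python3 -m inch '[{"x":0.05,"y":-0.01,"z":0.01,"rx":0,"ry":0,"rz":0,"gripper":0},{"x":0.08,"y":-0.01,"z":0.01,"rx":0,"ry":0,"rz":0,"gripper":0}]'|grep ft
python3 - <<'E'
from plan import *
stat()
E
```

```text
ft_force: [-3.7, -8.1, 0.1]
t 17.17 tray [ 2.7 62.4] z 39.8 toolx ang 80.0 F tray [-2.4 -8.6  0.1] tilt [0.137 0.   ] gap 0.0004
```

```bash
python3 -m inch '[{"x":0.04,"y":-0.01,"z":0.01,"rx":0,"ry":0,"rz":0,"gripper":0},{"x":0.08,"y":-0.01,"z":0.01,"rx":0,"ry":0,"rz":0,"gripper":0},{"x":0.08,"y":-0.01,"z":0.01,"rx":0,"ry":0,"rz":0,"gripper":0}]'|grep ft
python3 - <<'E'
from plan import *
stat()
E
```

```text
ft_force: [-4.0, -9.3, 0.2]
t 17.42 tray [ 2.7 62.7] z 39.7 toolx ang 79.9 F tray [-2.4 -9.8  0.2] tilt [0.136 0.   ] gap 0.0006
```

```bash
python3 -m inch '[{"x":0.05,"y":-0.01,"z":0.01,"rx":0,"ry":0,"rz":0,"gripper":0},{"x":0.06,"y":-0.01,"z":0.01,"rx":0,"ry":0,"rz":0,"gripper":0},{"x":0.06,"y":-0.01,"z":0.01,"rx":0,"ry":0,"rz":0,"gripper":0}]'|grep ft
python3 - <<'E'
from plan import *
stat()
E
```

```text
ft_force: [-3.8, -10.7, 1.1]
t 17.67 tray [ 2.7 62.9] z 39.8 toolx ang 79.9 F tray [ -2.1 -11.2   1.1] tilt [0.135 0.   ] gap 0.0008
```

```bash
python3 -m inch '[{"x":0.03,"y":0,"z":0,"rx":0,"ry":0,"rz":0,"gripper":0},{"x":0.03,"y":0,"z":0,"rx":0,"ry":0,"rz":0,"gripper":0},{"x":0.03,"y":0,"z":0,"rx":0,"ry":0,"rz":0,"gripper":0},{"x":0.03,"y":0,"z":0,"rx":0,"ry":0,"rz":0,"gripper":0}]'|grep ft
python3 -m inch '[{"x":0,"y":0,"z":0,"rx":0,"ry":0,"rz":0,"gripper":0},{"x":0,"y":0,"z":0,"rx":0,"ry":0,"rz":0,"gripper":0},{"x":0,"y":0,"z":0,"rx":0,"ry":0,"rz":0,"gripper":0},{"x":0,"y":0,"z":0,"rx":0,"ry":0,"rz":0,"gripper":0},{"x":0,"y":0,"z":0,"rx":0,"ry":0,"rz":0,"gripper":0},{"x":0,"y":0,"z":0,"rx":0,"ry":0,"rz":0,"gripper":0}]'|grep ft
python3 - <<'E'
from plan import *
stat()
E
```

```text
ft_force: [-5.1, -11.1, 1.2]
ft_force: [-3.7, -11.2, 1.7]
t 18.5 tray [ 2.8 63. ] z 39.8 toolx ang 79.9 F tray [ -1.9 -11.6   1.7] tilt [0.135 0.   ] gap 0.0004
```

```bash
python3 -m inch '[{"x":0.03,"y":-0.01,"z":0,"rx":0,"ry":0,"rz":0,"gripper":0},{"x":0.03,"y":-0.01,"z":0,"rx":0,"ry":0,"rz":0,"gripper":0},{"x":0.03,"y":-0.01,"z":0,"rx":0,"ry":0,"rz":0,"gripper":0},{"x":0.03,"y":-0.01,"z":0,"rx":0,"ry":0,"rz":0,"gripper":0},{"x":0.03,"y":-0.01,"z":0,"rx":0,"ry":0,"rz":0,"gripper":0},{"x":0.03,"y":-0.01,"z":0,"rx":0,"ry":0,"rz":0,"gripper":0},{"x":0.03,"y":-0.01,"z":0,"rx":0,"ry":0,"rz":0,"gripper":0},{"x":0.03,"y":-0.01,"z":0,"rx":0,"ry":0,"rz":0,"gripper":0},{"x":0.03,"y":-0.01,"z":0,"rx":0,"ry":0,"rz":0,"gripper":0}]'|grep ft
python3 - <<'E'
from plan import *
stat()
E
```

```text
ft_force: [-5.1, -11.4, 1.0]
t 19.25 tray [ 2.7 63.1] z 39.8 toolx ang 79.9 F tray [ -3.2 -12.1   1. ] tilt [0.135 0.   ] gap 0.0007
```

```bash
python3 -m inch '[{"x":-0.05,"y":0.01,"z":-0.01,"rx":0,"ry":0,"rz":0,"gripper":0},{"x":-0.1,"y":0.02,"z":-0.01,"rx":0,"ry":0,"rz":0,"gripper":0},{"x":-0.15,"y":0.03,"z":-0.02,"rx":0,"ry":0,"rz":0,"gripper":0},{"x":-0.2,"y":0.03,"z":-0.03,"rx":0,"ry":0,"rz":0,"gripper":0},{"x":-0.25,"y":0.04,"z":-0.03,"rx":0,"ry":0,"rz":0,"gripper":0},{"x":-0.3,"y":0.05,"z":-0.04,"rx":0,"ry":0,"rz":0,"gripper":0},{"x":-0.35,"y":0.06,"z":-0.05,"rx":0,"ry":0,"rz":0,"gripper":0},{"x":-0.4,"y":0.07,"z":-0.05,"rx":0,"ry":0,"rz":0,"gripper":0},{"x":-0.5,"y":0.09,"z":-0.07,"rx":0,"ry":0,"rz":0,"gripper":0},{"x":-0.7,"y":0.12,"z":-0.1,"rx":0,"ry":0,"rz":0,"gripper":0},{"x":-1.2,"y":0.21,"z":-0.16,"rx":0,"ry":0,"rz":0,"gripper":0},{"x":-2,"y":0.35,"z":-0.27,"rx":0,"ry":0,"rz":0,"gripper":0},{"x":-4,"y":0.7,"z":-0.55,"rx":0,"ry":0,"rz":0,"gripper":0},{"x":-6,"y":1.05,"z":-0.82,"rx":0,"ry":0,"rz":0,"gripper":0},{"x":-8,"y":1.4,"z":-1.1,"rx":0,"ry":0,"rz":0,"gripper":0},{"x":-10,"y":1.75,"z":-1.37,"rx":0,"ry":0,"rz":0,"gripper":0},{"x":-12,"y":2.1,"z":-1.64,"rx":0,"ry":0,"rz":0,"gripper":0}]'|grep ft
python3 -m inch '[{"x":-0.5,"y":0,"z":-3,"rx":0,"ry":0,"rz":0,"gripper":0},{"x":-1,"y":0,"z":-6,"rx":0,"ry":0,"rz":0,"gripper":0},{"x":-1.5,"y":0,"z":-10,"rx":0,"ry":0,"rz":0,"gripper":0},{"x":-2,"y":0,"z":-14,"rx":0,"ry":0,"rz":0,"gripper":0},{"x":-2,"y":0,"z":-16,"rx":0,"ry":0,"rz":0,"gripper":0},{"x":-2,"y":0,"z":-16,"rx":0,"ry":0,"rz":0,"gripper":0},{"x":-2,"y":0,"z":-16,"rx":0,"ry":0,"rz":0,"gripper":0}]'|grep ft
python3 - <<'E'
from plan import *
import cv2
stat()
cv2.imwrite("pics/t20.png",cv2.resize(r.capture("top")["frame"][150:270,160:345],None,fx=4.3,fy=4.3,interpolation=cv2.INTER_CUBIC))
cv2.imwrite("pics/s20.png",cv2.resize(r.capture("side")["frame"][140:260,190:300],None,fx=5,fy=5)[:600])
cv2.imwrite("pics/w20.png",r.capture("wrist")["frame"])
E
```

```text
ft_force: [-0.8, 0.4, -0.1]
ft_force: [-0.5, -1.0, -0.1]
t 21.25 tray [ -4.3 -99.6] z 196.7 toolx ang 80.0 F tray [-0.3 -1.  -0.1] tilt [0.139 0.004] gap 0.0004
```

View pics/t20.png

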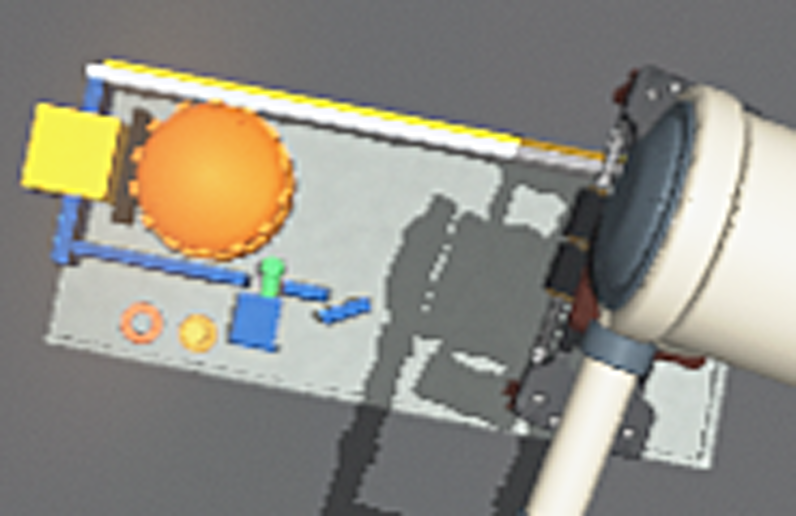

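View pics/s20.png

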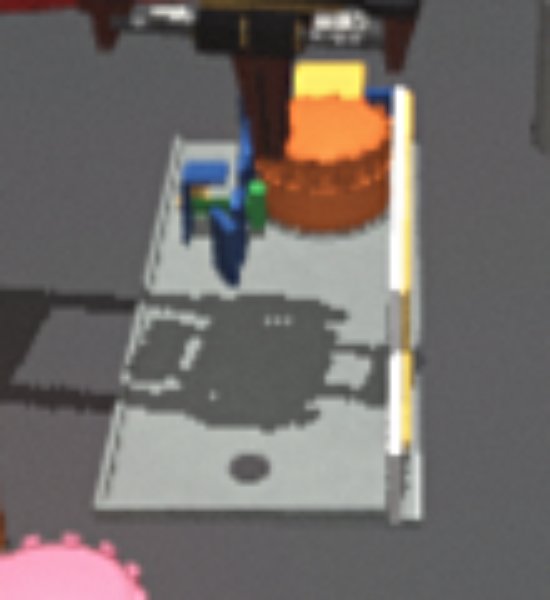

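View pics/w20.png

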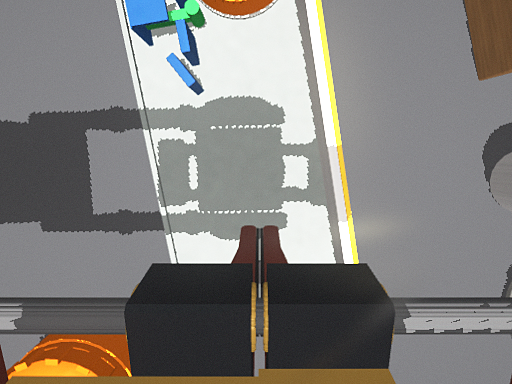

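The top view shows the filter in the bay at about (213,180) in the crop, and the catch nose back at (272,265), the same place as at the start. I'll measure the filter's position before handing in.

```bash
python3 - <<'E'
from plan import *
from h import *
c=r.capture("top")
im=cv2.imread("pics/t20.png");hsv=cv2.cvtColor(im,cv2.COLOR_BGR2HSV)
m=cv2.inRange(hsv,(5,180,100),(24,255,255)); k=cv2.connectedComponentsWithStats(m);i=1+np.argmax(k[2][1:,4])
h=max(cv2.findContours((k[1]==i).astype('uint8'),0,1)[0],key=cv2.contourArea)
L=h[:,0].astype(float)
A=np.c_[2*L,np.ones(len(L))];s=np.linalg.lstsq(A,(L**2).sum(1),rcond=None)[0]
print(s[:2],(wt(at_z(c,(160+(s[0]+.5)/4.3-.5,150+(s[1]+.5)/4.3-.5),.07))*1000).round(1))
a=cv2.imread("pics/top0.png");d=cv2.absdiff(a,c["frame"]).max(2)
print("diff at plug/washer/catch", d[218:236,185:228].mean().round(1))
r.close_job()
E
```

```text
[215.95805292 180.28242257] [ 11.2 118.8]
diff at plug/washer/catch 5.0
the job is handed in; nothing more can be done
```

The filter is in the blue bay, against the fence and buffer, with the catch sprung out behind it, and the job is handed in. It took about 21 s of the 67 s allowed.

**How it went:**
- I pushed the filter sideways against the fence near the open end. Wrist force rose to about 10 N at contact.
- I then slid it along the fence with the closed fingertips held low and angled slightly towards the fence. At my six checks during the slide, the highest force was about 13 N, at the catch.
- I felt the buffer, leaned on it at about 11–12 N at the wrist for roughly 1.5 s, then backed off slowly and lifted clear.

**Last checks:**
- **Filter position:** the centre measures tray x ≈ 11 mm, y ≈ 119 mm. A filter touching the fence should read x = 12.5 mm, but my tray fit read 10–11 mm whenever it was against the fence. The y value is within the home range and past the catch point at 107 mm.
- **Catch and neighbours:** the catch nose is back where it was at the start. The drain plug and washer look unmoved. I did not compare the items beyond the tray in a final picture; the arm only passed well clear of them.
- **Wrist force after letting go:** about 1 N, which is sensor noise.

**Not measured directly:** the force on the buffer itself. I estimate 9–10.5 N, allowing for 2–3 N of drag; the fingers moved about 1.5 mm into the buffer, which agrees. Force was read only at the end of each move, so a brief peak in between could have gone unseen.

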